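# Snap the end cap into a bearing housing with the hand pusher

## Task

Set the round black end cap, narrow end down, into the bore of the grey bearing housing and let go of it. Then take the wooden-handled pusher, press straight down on the cap with its foot until the cap snaps fully home, and lean on it with a steady push of 20 to 25 N for a second to bed it (never over 35 N, or it cracks; do not push it in with the fingers). Finally stand the pusher upright on the bench, well clear of the housing, and leave the things around alone.

Things in the scene. Friction and masses are not known exactly. Their poses are not given: they have to be found in the camera images.
- housing: grey bearing housing, fixed to the bench: base plate 104x84x10 mm and an upright round barrel 72 mm across, rim 50 mm above the bench. Its 48 mm bore opens upward; a steel bearing closes it 24 mm below the rim. Four sprung ball catches in the bore wall, centres 4 mm below the rim, stand in to a circle 42 mm across. Origin: centre of the underside, z up
- housing_rim (a point): centre of the bore mouth, level with the rim's upper face. A cap laid in rests on the catches by its cone, its flange about 8 mm above the rim; a push of roughly 6 to 12 N drives its bead past the catches, which then draw it down. Home: flange on the rim all round, the cap's underside 17 mm below this point
- cap: black round snap-in end cap, 22 mm high, 50 g, standing narrow end down: on top a flange 54 mm across and 5 mm thick with a dark grey disc on it (take it by the flange), below it a 40.6 mm neck, a bead 45.6 mm across 8 to 10 mm above the underside, and a cone narrowing to 34 mm at the underside. Rigid. Origin: centre of the underside, z up
- pusher: hand pusher, 93 mm high, 250 g, standing on the bench: flat rubber-faced steel foot 40 mm across and 10 mm high, 22 mm shank, steel collar 48 mm across (45 to 51 mm above the underside) on which fingertips can bear, above it a round wooden handle 26 mm across, 42 mm long. Origin: centre of the foot's underside, z up along the handle
- solder_reel: bystander: small orange reel of solder, 48 mm across, 30 mm high; origin at the centre of its underside
- spool_blue: bystander: spool of dark blue wire with black ends, 64 mm across, 58 mm high; origin at the centre of its underside
- brass_fitting: bystander: brass hexagon fitting, 24 x 28 mm, 34 mm high; origin at the centre of its underside
- tape_masking: bystander: roll of beige masking tape lying flat, 100 mm across, 24 mm high; origin at the centre of its underside

How it is judged:
By the outcome, as a careful person would: the job done as asked, in the order asked, and still so for the second after the job is handed in, with the robot touching nothing.
It also fails if it takes over 72 s, if anything falls off the work surface, if the arm or the gripper's body presses on something with over 40 N, if the wrist force passes 120 N, or if a joint passes its speed limit or range.

## Robot

A 6-joint arm with a two-finger parallel gripper is mounted at the origin on a cart in front of the work surface, level with it; the furniture and walls round the work are solid. World frame = base frame: x ahead of the robot, y to its left, z up, the work surface at z = 0. Lengths are in m, angles in rad, forces in N, time in s.
With the tool pointing down it reaches from about 0.275 to 0.775 m from the base axis. Payload 14.6 kg.
Tool frame: the origin (TCP) lies on the centre line of the jaws, within the pads' length; the fingertips stand 17 mm ahead of it and the grasp point (between the pads) lies 2 mm behind it (bot.tip_extent is the distance from the TCP to the fingertips, in m); z points along the fingers, y is the line along which they close (so a half turn about z gives the same grasp; the last joint's range is limited). The gripper opens to 85 mm and grips with 20 to 120 N. Pads are 22 mm wide; open, the fingers measure 114 mm over their backs; the gripper's body (76 mm by 85 mm) begins 54 mm behind the grasp point. The pads swing forward as they close: fully open they stand 13 mm farther back than shut.
Start: joints at [-1.432, 0.263, -0.048, 1.259, 0, 1.415], TCP at [0.152, -0.503, 0.248] pointing down, gripper open.
Joint ranges: [-2.65, 2.65], [-0.89, 1.7], [-1.18, 1.37], [-2.13, 2.11], [-1.35, 1.29], [-3.14, 3.14]. Speed limits (rad/s): [1.89, 1.89, 2.57, 2.79, 3.14, 3.14].

## Interface

Orientations are given as a 3x3 rotation matrix whose columns are the frame's x, y, z axes.
In Python, from rig import monitor, eyes, bot gives the robot as it stands.
- The arm moves only by the tool servo_tool, never from a script. Its argument "moves" is a list of rows, each a list of 6 numbers: the shift along the tool's x, y, z in cm, then the turn, a rotation vector about the tool's x, y, z in degrees. A call has 1 to 20 rows; each row is the pose to reach, as a shift and turn from the pose commanded when the call began, along the tool's axes at that moment; what a row does not reach only later rows make up. A row lasts 1/12 s, in which the tool goes at most 41.7 mm and 7.16 degrees, less where a joint would pass 70% of its speed; a pose out of reach is approached as far as the arm can. A call with a gripper value outside its range is refused whole. "hand" is the closure in counts, from 0 (fully open) to 255 (shut), set as the call begins (left out, the last holds). The fingers move at their own pace and stop on an object; the grip force is fixed at half the most. Time passes only in rows, so rows that repeat a pose let the fingers close. It gives the time, the measured TCP pose, the force, the opening and the grip force at its end, in the units of the state.
- monitor.state(): the state, without advancing time (a new reading comes with each control period).
- eyes.snapshot(name): name is "scene" or "top"; returns a dict with "color" (400x640x3 uint8, red, green, blue), "K" (3x3 intrinsics, pixels), "D" ([k1, k2, p1, p2, k3] as OpenCV has them; the pictures are not rectified), "rvec" (rotation vector, rad) and "tvec" (3), from world to camera coordinates, as OpenCV has them. Camera axes: x right, y down, z forward; pixel columns grow to the right and rows downward; lengths in m; the calibration is good to about 2 mm. A picture is of the moment at which its call begins. There is no depth.
- bot.hand_in(): hands the job in; it is judged then, once.
The state is a dict: "clock": time; "joint_pos": joint angles; "joint_velocities": joint speeds; "joint_efforts": joint torques, N m; "eef_pos": TCP position; "tcp_rot": TCP orientation; "ft_force": force on the tool from outside, world axes, zero at the start; "wrist_torque": the same for the moment, N m; "grip_width": finger opening in m; "finger_force": force on a finger pad.
Only numpy, scipy, OpenCV 4.12 (cv2) and the standard library are available. Lean on these libraries where they do the work, as an engineer would, in place of code of your own. Each camera call takes 0.05 s, during which the arm holds its last target. There are 200 camera calls.

## Working session

There is one attempt and no reset: what is moved stays moved. The work goes in short steps, Python scripts to look and compute and a tool call to move; the robot and the scene stay as the last step left them, time stands still between calls to the robot, and variables do not carry over. Pictures are saved under pics/ and viewed, at most 10 in all, crops included, and the job is handed in when it is done.

Besides the shell and the picture viewer there is one more tool, called after "Emit:" as name(argument=value, ...), one argument or row to a line, values as JSON. servo_tool: Moves the arm, as the interface text tells. Its arguments: {"type":"object","properties":{"moves":{"type":"array"},"hand":{"type":"number"}},"required":["moves"]}

```bash
mkdir -p pics; python3 - <<'E'
from rig import monitor, eyes, bot
import cv2
for n in("scene","top"):
    s=eyes.snapshot(n); cv2.imwrite(f"pics/{n}0.png",s["color"][:,:,::-1]); print(n,s["K"],s["D"],s["rvec"],s["tvec"])
s=monitor.state(); print(s)
E
```

```text
scene [[416.07224027   0.         325.51729267]
 [  0.         416.07224027 196.82747703]
 [  0.           0.           1.        ]] [0.0359118 0.        0.        0.        0.       ] [ 0.96733239 -2.28361543  1.22079253] [0.3429409  0.30215052 0.6703731 ]
top [[487.71232743   0.         319.313542  ]
 [  0.         487.71232743 203.67314413]
 [  0.           0.           1.        ]] [-0.02099639  0.          0.          0.          0.        ] [ 2.1355908  -2.12258727  0.1310947 ] [-0.06356323  0.55929146  0.99044955]
{'clock': 0.1, 'joint_pos': array([-1.43230622e+00,  2.63458921e-01, -4.88473368e-02,  1.25939321e+00,
       -3.72666855e-05,  1.41547430e+00]), 'joint_velocities': array([-0.00114695, -0.00028259,  0.0027689 ,  0.00077168,  0.00028571,
       -0.00084108]), 'joint_efforts': array([ 4.64011289e-03, -6.38579321e+01,  3.85064507e+01,  9.94122442e-03,
       -4.96562919e-06,  8.00593831e-07]), 'eef_pos': array([ 0.15198515, -0.50228956,  0.24789115]), 'tcp_rot': array([[ 9.57146831e-01,  2.89603036e-01, -1.61586959e-04],
       [ 2.89603063e-01, -9.57146423e-01,  8.89352344e-04],
       [ 1.02896760e-04, -8.98036855e-04, -9.99999591e-01]]), 'ft_force': array([-0.82164036, -0.99272834, -0.01323204]), 'wrist_torque': array([-0.02109152, -0.05289081,  0.02292295]), 'finger_force': 0.0, 'grip_width': 0.08524106590702732}
```

View pics/scene0.png

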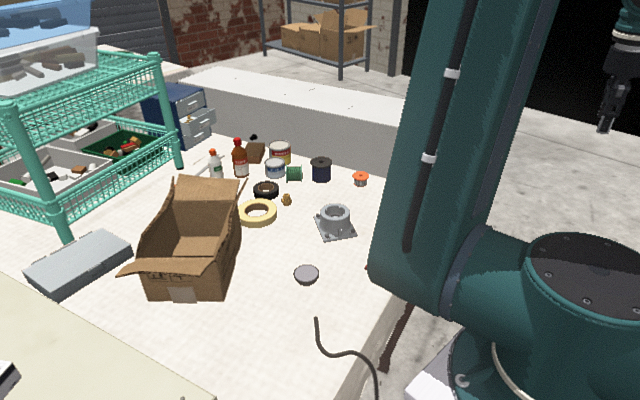

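View pics/top0.png

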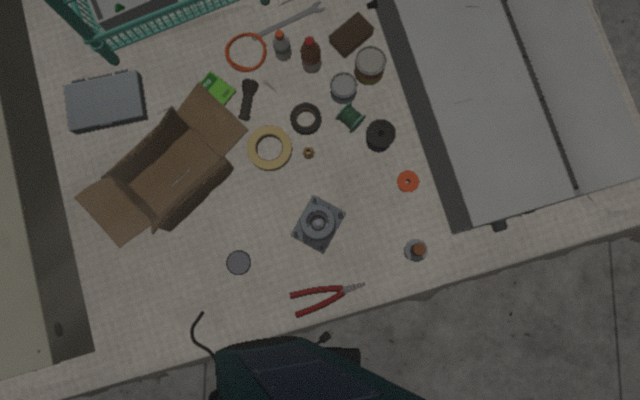

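The scene view shows the cap at (306,274) and the housing at (335,215), with the pusher hidden behind the arm. The top view shows the cap at (238,262), the housing bore at (318,222) and the pusher at (416,250). The nearby pliers are at (330,298).

```bash
cat > h.py <<'E'
import cv2, numpy as np
from rig import monitor, eyes, bot
def ray(s,p):
    u=cv2.undistortPoints(np.array([[p]],float),s["K"],s["D"])[0,0]
    R=cv2.Rodrigues(s["rvec"])[0]; c=-R.T@s["tvec"]; d=R.T@np.array([u[0],u[1],1]); return c,d
def onz(s,p,z):
    c,d=ray(s,p); return c+d*(z-c[2])/d[2]
def proj(s,P): return cv2.projectPoints(np.array([P],float),s["rvec"],s["tvec"],s["K"],s["D"])[0][0,0]
E
python3 - <<'E'
from h import *
t=eyes.snapshot("top"); s=eyes.snapshot("scene")
a=cv2.resize(t["color"][190:310,215:455],None,fx=3.3,fy=3.3,interpolation=cv2.INTER_CUBIC)
b=cv2.resize(s["color"][165:300,270:390],None,fx=4,fy=4,interpolation=cv2.INTER_CUBIC)
cv2.imwrite("pics/t1.png",a[:,:,::-1]);cv2.imwrite("pics/s1.png",b[:,:,::-1])
print("cap",onz(t,(238,262),.022),onz(s,(306,273),.022))
print("housing",onz(t,(318,222),.05),onz(s,(335,210),.05))
print("pusher top",onz(t,(419,249),.093),"foot",onz(t,(414,250),.048))
for n,p in dict(reel=(408,181),spool=(380,134),brass=(308,153),pl1=(292,295),pl2=(363,285),pl3=(298,316)).items(): print(n,onz(t,p,.02))
E
```

```text
cap [0.43631115 0.11266999 0.022     ] [0.4341707  0.11353898 0.022     ]
housing [ 0.51968755 -0.05797038  0.05      ] [ 0.5224612  -0.05855824  0.05      ]
pusher top [ 0.46215951 -0.2590885   0.093     ] foot [ 0.46275653 -0.25660501  0.048     ]
reel [ 0.61343693 -0.25134522  0.02      ]
spool [ 0.71878992 -0.19197684  0.02      ]
brass [ 0.67556248 -0.03369553  0.02      ]
pl1 [ 0.36819998 -0.00357161  0.02      ]
pl2 [ 0.39027294 -0.15287241  0.02      ]
pl3 [ 0.3250414  -0.01685547  0.02      ]
```

View pics/t1.png

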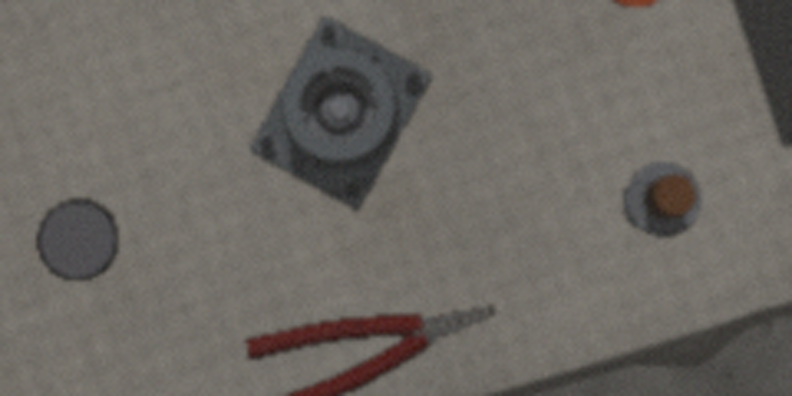

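View pics/s1.png

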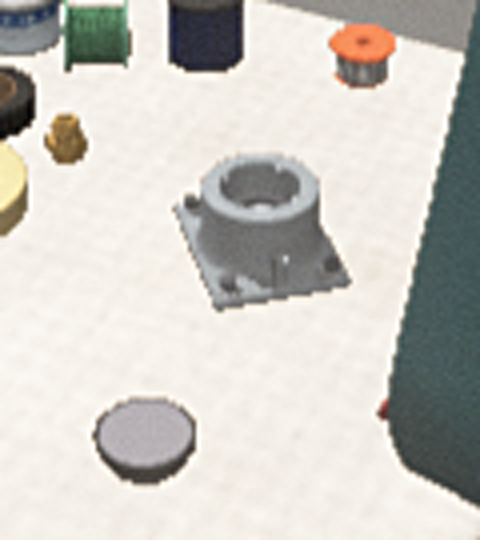

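The crops show the cap centre at top (238.3,261.9) and the rim centre at top (317.7,221.5) and scene (334.6,211.6). The handle top is at top (418.9,248.4), and the paths are clear.

```bash
cat >> h.py <<'E'
def go(P,Rg=None):
    "tool-frame shift (cm) and turn (deg) from the measured pose to P"
    s=monitor.state(); R=s["tcp_rot"]
    d=R.T@(np.array(P)-s["eef_pos"])*100
    Rg=np.array([[0,1,0],[1,0,0],[0,0,-1.]]) if Rg is None else Rg
    r=np.degrees(cv2.Rodrigues(R.T@Rg)[0].ravel()); print("go",d.round(2),r.round(2)); return d,r
E
python3 - <<'E'
from h import *
t=eyes.snapshot("top"); s=eyes.snapshot("scene")
print("cap",onz(t,(238.3,261.9),.022),onz(s,(306,273.1),.022))
print("H",onz(t,(317.7,221.5),.05),onz(s,(334.6,211.6),.05))
print("P",onz(t,(418.9,248.4),.093), bot.tip_extent)
go((.435,.1132,.12))
E
```

```text
cap [0.43652809 0.11203392 0.022     ] [0.43395378 0.11373181 0.022     ]
H [ 0.52073429 -0.05733474  0.05      ] [ 0.51849889 -0.05325856  0.05      ]
P [ 0.46333947 -0.25891765  0.093     ] 0.017
go [ 44.91 -50.73  12.83] [-2.000e-02 -2.000e-02 -7.317e+01]
```

Emit:
servo_tool(
  moves=[
    [44.9,-50.7,10,0,0,-73.2],
    [44.9,-50.7,10,0,0,-73.2],
    [44.9,-50.7,10,0,0,-73.2],
    [44.9,-50.7,10,0,0,-73.2],
    [44.9,-50.7,10,0,0,-73.2],
    [44.9,-50.7,10,0,0,-73.2],
    [44.9,-50.7,10,0,0,-73.2],
    [44.9,-50.7,10,0,0,-73.2],
    [44.9,-50.7,10,0,0,-73.2],
    [44.9,-50.7,10,0,0,-73.2],
    [44.9,-50.7,10,0,0,-73.2],
    [44.9,-50.7,10,0,0,-73.2],
    [44.9,-50.7,10,0,0,-73.2],
    [44.9,-50.7,10,0,0,-73.2],
    [44.9,-50.7,10,0,0,-73.2],
    [44.9,-50.7,10,0,0,-73.2],
    [44.9,-50.7,10,0,0,-73.2],
    [44.9,-50.7,10,0,0,-73.2],
    [44.9,-50.7,10,0,0,-73.2],
    [44.9,-50.7,10,0,0,-73.2],
  ],
  hand=0,
)

```text
clock: 1.97
eef_pos: [0.4346, 0.1125, 0.1482]
tcp_rot: [[-0.001, 1.0, -0.001], [1.0, 0.001, -0.0], [-0.0, -0.001, -1.0]]
ft_force: [-0.0, -0.7, -1.5]
grip_width: 0.0854
finger_force: 0.0
```

Emit:
servo_tool(
  moves=[
    [0.05,0.05,4,0,0,0],
    [0.05,0.05,7,0,0,0],
    [0.05,0.05,9.5,0,0,0],
    [0.05,0.05,11,0,0,0],
    [0.05,0.05,12.05,0,0,0],
    [0.05,0.05,12.05,0,0,0],
    [0.05,0.05,12.05,0,0,0],
  ],
)

```text
clock: 2.55
eef_pos: [0.4352, 0.1123, 0.0281]
tcp_rot: [[0.001, 1.0, -0.0], [1.0, -0.001, -0.0], [-0.0, -0.0, -1.0]]
ft_force: [0.4, -1.1, 1.2]
grip_width: 0.0851
finger_force: 0.0
```

Emit:
servo_tool(
  moves=[
    [0,0,0,0,0,0],
    [0,0,0,0,0,0],
    [0,0,0,0,0,0],
    [0,0,0,0,0,0],
    [0,0,0,0,0,0],
    [0,0,0,0,0,0],
    [0,0,0,0,0,0],
    [0,0,0,0,0,0],
    [0,0,0,0,0,0],
    [0,0,0,0,0,0],
  ],
  hand=255,
)

```text
clock: 3.38
eef_pos: [0.436, 0.1132, 0.0291]
tcp_rot: [[-0.001, 1.0, 0.002], [1.0, 0.001, -0.0], [-0.0, 0.002, -1.0]]
ft_force: [-4.9, -2.0, 21.3]
grip_width: 0.0503
finger_force: 58.4
```

```bash
python3 - <<'E'
from h import *
t=eyes.snapshot("top"); s=eyes.snapshot("scene")
b=cv2.resize(s["color"][200:310,240:400],None,fx=5,fy=5,interpolation=cv2.INTER_CUBIC)
cv2.imwrite("pics/s2.png",b[:,:,::-1])
st=monitor.state(); print(st["eef_pos"],st["ft_force"],st["wrist_torque"],st["grip_width"],st["finger_force"])
E
```

```text
[0.43603661 0.11318328 0.02908247] [-4.44344899 -2.02410086 20.3699901 ] [-0.46460394  1.00665324 -0.02468243] 0.049828158674596376 58.35998475551605
```

View pics/s2.png

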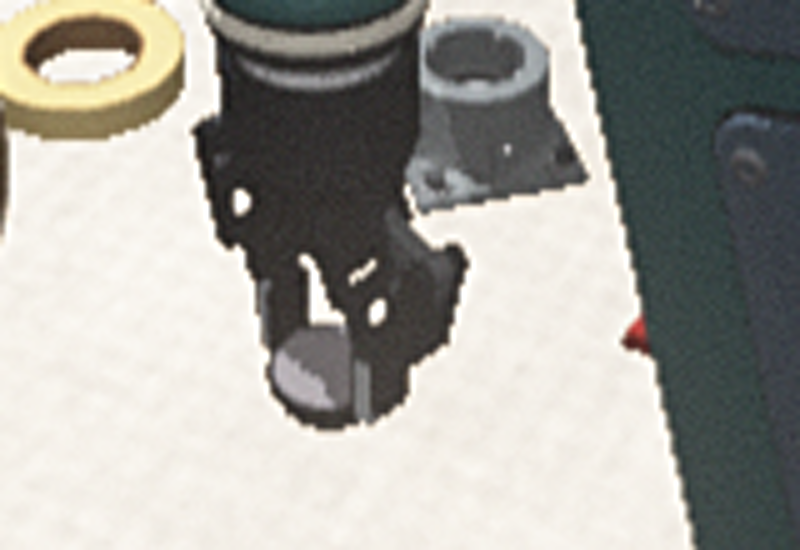

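The picture shows the cap held by its flange at about (330,370) in the crop, looking level. I'll lift it.

Emit:
servo_tool(
  moves=[
    [0,0,-0.5,0,0,0],
    [0,0,-2,0,0,0],
    [0,0,-5,0,0,0],
    [0,0,-8,0,0,0],
    [0,0,-10,0,0,0],
    [0,0,-10,0,0,0],
    [0,0,-10,0,0,0],
    [0,0,-10,0,0,0],
  ],
)

```text
clock: 4.15
eef_pos: [0.4351, 0.1133, 0.1274]
tcp_rot: [[-0.001, 1.0, -0.0], [1.0, 0.001, 0.0], [0.0, -0.0, -1.0]]
ft_force: [0.6, -0.1, 0.0]
grip_width: 0.05
finger_force: 62.3
```

```bash
python3 - <<'E'
from h import *
t=eyes.snapshot("top"); s=eyes.snapshot("scene")
st=monitor.state(); print(st["eef_pos"],st["ft_force"],st["wrist_torque"],st["grip_width"])
p=proj(s,st["eef_pos"]).astype(int);print(p)
b=cv2.resize(s["color"][p[1]-45:p[1]+45,p[0]-60:p[0]+60],None,fx=6,fy=6,interpolation=cv2.INTER_CUBIC)
cv2.imwrite("pics/s3.png",b[:,:,::-1])
go((.5200,-.0555,.12))
E
```

```text
[0.43486431 0.11324128 0.12690952] [ 0.5416011  -0.17008241 -1.48291312] [ 0.03750838 -0.02145725 -0.04815983] 0.04964889883929575
[304 232]
go [-16.88   8.5    0.68] [-0.09  0.01  0.03]
```

View pics/s3.png

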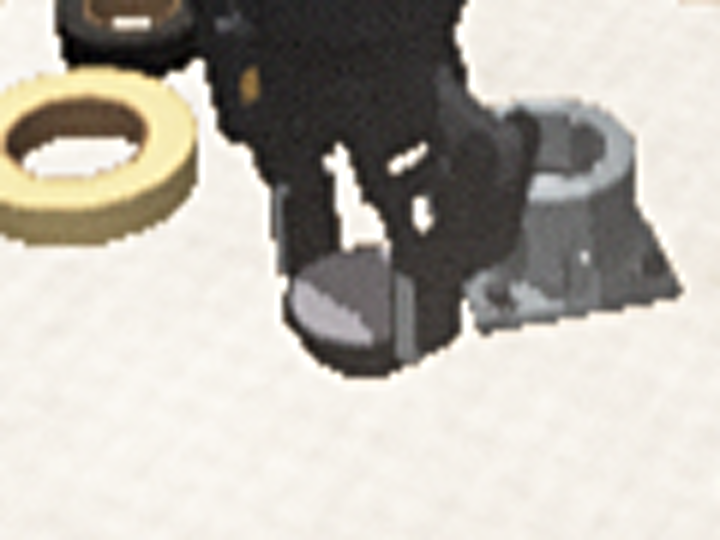

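The cap is held level at about (340,310) in the crop and is clear of the bench. I'll move it over the bore.

Emit:
servo_tool(
  moves=[
    [-3,1.5,0,0,0,0],
    [-6,3,0,0,0,0],
    [-9,4.5,0.2,0,0,0],
    [-12,6,0.4,0,0,0],
    [-14.5,7.3,0.6,0,0,0],
    [-16.2,8.2,0.7,0,0,0],
    [-16.9,8.5,0.7,0,0,0],
    [-16.9,8.5,0.7,0,0,0],
    [-16.9,8.5,0.7,0,0,0],
    [-16.9,8.5,0.7,0,0,0],
  ],
)

```text
clock: 5.08
eef_pos: [0.5198, -0.0546, 0.1205]
tcp_rot: [[-0.001, 1.0, -0.001], [1.0, 0.001, 0.0], [0.0, -0.001, -1.0]]
ft_force: [-0.3, -0.1, -0.9]
grip_width: 0.0495
finger_force: 62.3
```

```bash
python3 - <<'E'
from h import *
s=eyes.snapshot("scene")
st=monitor.state(); print(st["eef_pos"],st["ft_force"],st["wrist_torque"],st["grip_width"])
p=proj(s,(.52,-.056,.06)).astype(int);print(p)
b=cv2.resize(s["color"][p[1]-50:p[1]+50,p[0]-65:p[0]+65],None,fx=6,fy=6,interpolation=cv2.INTER_CUBIC)
cv2.imwrite("pics/s4.png",b[:,:,::-1])
# rim fit in the first pictures
for n,(x0,y0,x1,y1) in dict(scene=(310,195,365,245)).items():
    im=cv2.imread(f"pics/{n}0.png"); g=cv2.cvtColor(im,cv2.COLOR_BGR2GRAY)[y0:y1,x0:x1]
    print(g[16,:].tolist()); print(g[:,25].tolist())
E
```

```text
[ 0.51991792 -0.05454686  0.12070375] [ 0.2333517   0.44352153 -0.93467294] [-0.00142322 -0.00427219 -0.00600576] 0.049697426910053986
[334 207]
[244, 243, 241, 242, 243, 243, 244, 247, 247, 248, 199, 193, 195, 197, 180, 93, 94, 95, 106, 104, 103, 110, 113, 113, 107, 111, 114, 107, 104, 109, 106, 106, 97, 107, 106, 192, 192, 194, 188, 183, 241, 237, 235, 234, 234, 236, 237, 240, 238, 238, 237, 237, 236, 238, 239]
[238, 235, 234, 238, 242, 241, 240, 244, 220, 194, 159, 118, 105, 113, 108, 114, 111, 116, 119, 102, 92, 189, 215, 205, 194, 153, 104, 113, 114, 113, 117, 112, 113, 120, 114, 115, 114, 120, 116, 111, 106, 112, 166, 162, 119, 115, 233, 248, 243, 242]
```

View pics/s4.png

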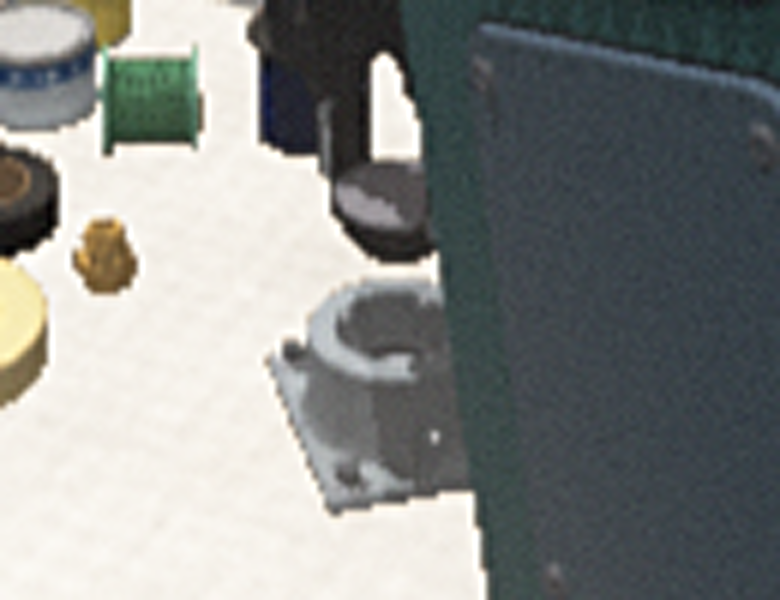

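The held cap is above the bore in the crop (cap about (385,205), rim about (390,330)). I'll lower it gently.

Emit:
servo_tool(
  moves=[
    [-0.1,0,1,0,0,0],
    [-0.1,0,2,0,0,0],
    [-0.1,0,3,0,0,0],
    [-0.1,0,3.6,0,0,0],
    [-0.1,0,4.1,0,0,0],
    [-0.1,0,4.4,0,0,0],
    [-0.1,0,4.6,0,0,0],
    [-0.1,0,4.7,0,0,0],
    [-0.1,0,4.7,0,0,0],
  ],
)

```text
clock: 5.88
eef_pos: [0.5206, -0.0566, 0.0739]
tcp_rot: [[-0.001, 1.0, 0.0], [1.0, 0.001, -0.0], [-0.0, 0.0, -1.0]]
ft_force: [-0.0, 0.4, -1.3]
grip_width: 0.0497
finger_force: 62.3
```

Emit:
servo_tool(
  moves=[
    [0,0,0.1,0,0,0],
    [0,0,0.1,0,0,0],
    [0,0,0.1,0,0,0],
  ],
)

```text
clock: 6.13
eef_pos: [0.5207, -0.0567, 0.0729]
tcp_rot: [[-0.001, 1.0, 0.0], [1.0, 0.001, -0.0], [-0.0, 0.0, -1.0]]
ft_force: [0.2, -0.1, -0.2]
grip_width: 0.0499
finger_force: 62.3
```

Emit:
servo_tool(
  moves=[
    [0,0,0.1,0,0,0],
    [0,0,0.1,0,0,0],
    [0,0,0.1,0,0,0],
  ],
)

```text
clock: 6.38
eef_pos: [0.5205, -0.0567, 0.0718]
tcp_rot: [[-0.001, 1.0, -0.0], [1.0, 0.001, 0.0], [0.0, -0.0, -1.0]]
ft_force: [-0.6, -0.1, -0.8]
grip_width: 0.0499
finger_force: 62.3
```

Emit:
servo_tool(
  moves=[
    [0.05,-0.05,0.1,0,0,0],
    [0.05,-0.05,0.1,0,0,0],
    [0.05,-0.05,0.1,0,0,0],
  ],
)

```text
clock: 6.63
eef_pos: [0.5204, -0.0561, 0.0709]
tcp_rot: [[-0.001, 1.0, 0.001], [1.0, 0.001, 0.0], [0.0, 0.001, -1.0]]
ft_force: [1.8, 0.8, -0.4]
grip_width: 0.05
finger_force: 62.5
```

Emit:
servo_tool(
  moves=[
    [0,0,0.1,0,0,0],
    [0,0,0.1,0,0,0],
    [0,0,0.1,0,0,0],
  ],
)

```text
clock: 6.88
eef_pos: [0.5204, -0.0562, 0.0699]
tcp_rot: [[-0.001, 1.0, 0.001], [1.0, 0.001, -0.0], [-0.0, 0.001, -1.0]]
ft_force: [3.7, 0.6, 1.4]
grip_width: 0.0498
finger_force: 62.6
```

Contact pushes the cap toward +x, so I'll ease it that way.

Emit:
servo_tool(
  moves=[
    [0,0.1,0,0,0,0],
    [0,0.1,0,0,0,0],
    [0,0.1,0,0,0,0],
  ],
)

```text
clock: 7.13
eef_pos: [0.5211, -0.0561, 0.0698]
tcp_rot: [[-0.001, 1.0, 0.0], [1.0, 0.001, 0.0], [0.0, 0.0, -1.0]]
ft_force: [2.1, 2.2, 3.4]
grip_width: 0.0498
finger_force: 62.7
```

Emit:
servo_tool(
  moves=[
    [0,0,0.1,0,0,0],
    [0,0,0.1,0,0,0],
    [0,0,0.1,0,0,0],
  ],
)

```text
clock: 7.38
eef_pos: [0.521, -0.0562, 0.0687]
tcp_rot: [[-0.001, 1.0, -0.0], [1.0, 0.001, -0.0], [-0.0, -0.0, -1.0]]
ft_force: [2.0, 1.2, 1.6]
grip_width: 0.0499
finger_force: 62.7
```

Emit:
servo_tool(
  moves=[
    [0.05,0.05,0,0,0,0],
    [0.05,0.05,0,0,0,0],
  ],
)

```text
clock: 7.55
eef_pos: [0.5214, -0.0558, 0.0688]
tcp_rot: [[-0.0, 1.0, -0.0], [1.0, 0.0, -0.0], [-0.0, -0.0, -1.0]]
ft_force: [0.5, -0.5, 3.5]
grip_width: 0.0498
finger_force: 62.7
```

Emit:
servo_tool(
  moves=[
    [0,0,0,0,0,0],
    [0,0,0,0,0,0],
    [0,0,0,0,0,0],
    [0,0,0,0,0,0],
    [0,0,0,0,0,0],
    [0,0,0,0,0,0],
    [0,0,0,0,0,0],
    [0,0,0,0,0,0],
  ],
  hand=0,
)

```text
clock: 8.22
eef_pos: [0.5216, -0.0556, 0.0688]
tcp_rot: [[-0.001, 1.0, -0.0], [1.0, 0.001, 0.0], [0.0, -0.0, -1.0]]
ft_force: [0.5, -0.2, -0.8]
grip_width: 0.0855
finger_force: 0.0
```

Emit:
servo_tool(
  moves=[
    [0,0,-1,0,0,0],
    [0,0,-4,0,0,0],
    [0,0,-7,0,0,0],
    [0,0,-9,0,0,0],
    [-4,-1,-9,0,0,0],
    [-8,-2.5,-9,0,0,0],
    [-12,-4,-9,0,0,0],
    [-16,-5,-9,0,0,0],
    [-19,-5.8,-9,0,0,0],
    [-20.3,-5.8,-9,0,0,0],
    [-20.3,-5.8,-9,0,0,0],
    [-20.3,-5.8,-9,0,0,0],
  ],
)

```text
clock: 9.22
eef_pos: [0.4636, -0.2587, 0.1586]
tcp_rot: [[0.001, 1.0, -0.0], [1.0, -0.001, 0.001], [0.001, -0.0, -1.0]]
ft_force: [-0.3, -0.4, -0.7]
grip_width: 0.0854
finger_force: 0.0
```

```bash
python3 - <<'E'
from h import *
t=eyes.snapshot("top");s=eyes.snapshot("scene")
st=monitor.state(); print(st["eef_pos"],st["ft_force"])
a=cv2.resize(t["color"][190:260,280:360],(456,400),interpolation=cv2.INTER_CUBIC)
b=cv2.resize(s["color"][170:250,300:370],(350,400),interpolation=cv2.INTER_CUBIC)
cv2.imwrite("pics/c5.png",np.hstack([a,b])[:,:,::-1])
go((.463,-.2585,.12))
E
```

```text
[ 0.46387946 -0.25754727  0.1587331 ] [0.53499387 0.70462786 1.12032762]
go [-0.1  -0.09  3.87] [-0.01 -0.03  0.09]
```

View pics/c5.png

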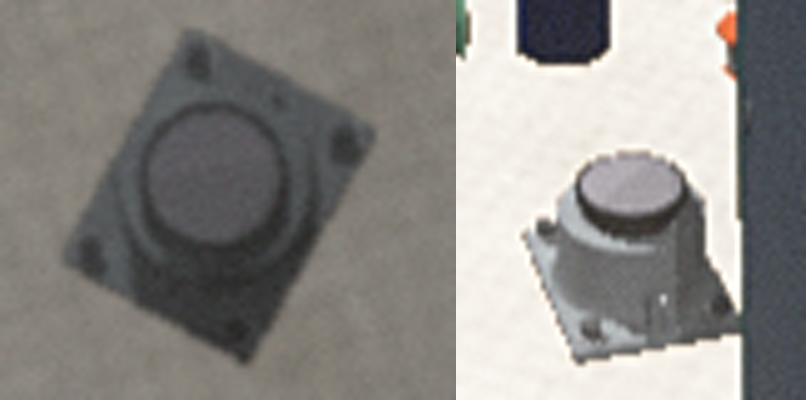

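The cap sits level and centred on the catches, at about (213,174) and (630,190) in the crops. Next is the pusher.

Emit:
servo_tool(
  moves=[
    [0.05,-0.05,3,0,0,0],
    [0.05,-0.05,5.5,0,0,0],
    [0.05,-0.05,7.5,0,0,0],
    [0.05,-0.05,8.5,0,0,0],
    [0.05,-0.05,8.9,0,0,0],
    [0.05,-0.05,8.9,0,0,0],
    [0.05,-0.05,8.9,0,0,0],
  ],
)

```text
clock: 9.9
eef_pos: [0.4637, -0.2576, 0.0704]
tcp_rot: [[-0.002, 1.0, 0.0], [1.0, 0.002, -0.0], [-0.0, 0.0, -1.0]]
ft_force: [0.0, -0.3, 0.8]
grip_width: 0.0853
finger_force: 0.0
```

Emit:
servo_tool(
  moves=[
    [0,0,0,0,0,0],
    [0,0,0,0,0,0],
    [0,0,0,0,0,0],
    [0,0,0,0,0,0],
    [0,0,0,0,0,0],
    [0,0,0,0,0,0],
    [0,0,0,0,0,0],
    [0,0,0,0,0,0],
    [0,0,0,0,0,0],
    [0,0,0,0,0,0],
    [0,0,0,0,0,0],
    [0,0,0,0,0,0],
  ],
  hand=255,
)

```text
clock: 10.9
eef_pos: [0.4633, -0.2583, 0.0702]
tcp_rot: [[-0.0, 1.0, 0.0], [1.0, 0.0, -0.0], [-0.0, 0.0, -1.0]]
ft_force: [-1.0, 1.7, 6.0]
grip_width: 0.0245
finger_force: 58.5
```

Emit:
servo_tool(
  moves=[
    [0,0,-0.5,0,0,0],
    [0,0,-2,0,0,0],
    [0,0,-4.5,0,0,0],
    [0,0,-7.5,0,0,0],
    [0,0,-9.5,0,0,0],
    [0,0,-10,0,0,0],
    [2,0.6,-10,0,0,0],
    [4.5,1.3,-10,0,0,0],
    [7.5,2.2,-10,0,0,0],
    [10.5,3,-10,0,0,0],
    [13.5,3.9,-10,0,0,0],
    [16.5,4.8,-10,0,0,0],
    [18.8,5.4,-10,0,0,0],
    [20.1,5.8,-10,0,0,0],
    [20.1,5.8,-10,0,0,0],
    [20.1,5.8,-10,0,0,0],
    [20.1,5.8,-10,0,0,0],
  ],
)

```text
clock: 12.32
eef_pos: [0.5207, -0.0576, 0.1693]
tcp_rot: [[-0.0, 1.0, -0.001], [1.0, 0.0, -0.0], [-0.0, -0.001, -1.0]]
ft_force: [-0.7, 0.4, -2.6]
grip_width: 0.0249
finger_force: 59.3
```

```bash
python3 - <<'E'
from h import *
s=eyes.snapshot("scene");t=eyes.snapshot("top")
st=monitor.state(); print(st["eef_pos"],st["ft_force"],st["wrist_torque"],st["grip_width"])
b=cv2.resize(s["color"][140:250,270:380],(600,600),interpolation=cv2.INTER_CUBIC)
cv2.imwrite("pics/s6.png",b[:,:,::-1]); 
E
```

```text
[ 0.52078947 -0.05795377  0.16949673] [-0.50549577 -0.04917652 -2.24852645] [-0.03230066 -0.02242154  0.01246227] 0.025140682494679118
```

View pics/s6.png

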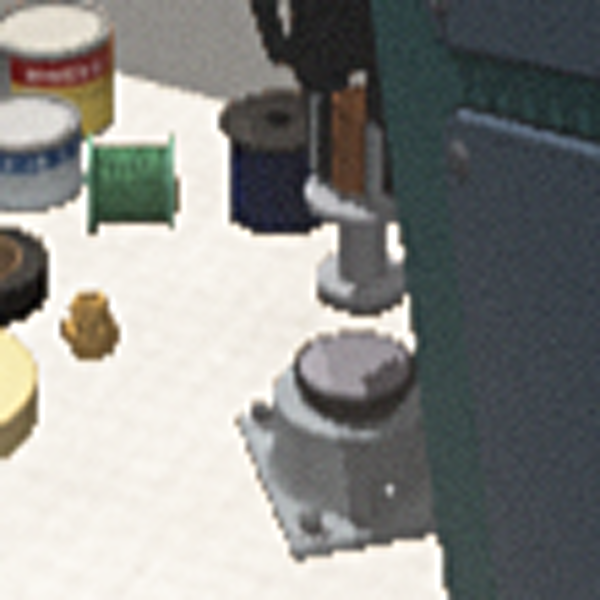

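The pusher is held upright above the cap, with its foot at about (360,280) and the cap at about (355,370) in the crop. I'll approach and press in small steps.

Emit:
servo_tool(
  moves=[
    [0.15,0.07,1,0,0,0],
    [0.17,0.07,2,0,0,0],
    [0.17,0.07,2.8,0,0,0],
    [0.17,0.07,3.2,0,0,0],
    [0.17,0.07,3.3,0,0,0],
    [0.17,0.07,3.3,0,0,0],
    [0.17,0.07,3.3,0,0,0],
  ],
)

```text
clock: 13.0
eef_pos: [0.5219, -0.0557, 0.1371]
tcp_rot: [[-0.0, 1.0, 0.0], [1.0, 0.0, -0.0], [-0.0, 0.0, -1.0]]
ft_force: [-0.3, 0.1, -1.3]
grip_width: 0.0248
finger_force: 59.3
```

Emit:
servo_tool(
  moves=[
    [0,0,0.05,0,0,0],
    [0,0,0.1,0,0,0],
    [0,0,0.15,0,0,0],
    [0,0,0.2,0,0,0],
    [0,0,0.2,0,0,0],
  ],
)

```text
clock: 13.42
eef_pos: [0.5218, -0.0555, 0.1348]
tcp_rot: [[-0.001, 1.0, 0.0], [1.0, 0.001, -0.0], [-0.0, 0.0, -1.0]]
ft_force: [0.8, 0.3, -2.9]
grip_width: 0.0247
finger_force: 59.3
```

Emit:
servo_tool(
  moves=[
    [0,0,0.05,0,0,0],
    [0,0,0.1,0,0,0],
    [0,0,0.1,0,0,0],
  ],
)

```text
clock: 13.67
eef_pos: [0.5217, -0.0554, 0.1337]
tcp_rot: [[-0.001, 1.0, -0.0], [1.0, 0.001, 0.0], [0.0, -0.0, -1.0]]
ft_force: [0.5, -0.7, -2.9]
grip_width: 0.0247
finger_force: 59.3
```

Emit:
servo_tool(
  moves=[
    [0,0,0.05,0,0,0],
    [0,0,0.1,0,0,0],
    [0,0,0.1,0,0,0],
  ],
)

```text
clock: 13.92
eef_pos: [0.5218, -0.0555, 0.1328]
tcp_rot: [[-0.001, 1.0, 0.0], [1.0, 0.001, -0.0], [-0.0, 0.0, -1.0]]
ft_force: [0.9, 0.2, -2.8]
grip_width: 0.0247
finger_force: 59.3
```

Emit:
servo_tool(
  moves=[
    [0,0,0.05,0,0,0],
    [0,0,0.05,0,0,0],
  ],
)

```text
clock: 14.08
eef_pos: [0.5219, -0.0555, 0.1324]
tcp_rot: [[-0.001, 1.0, 0.0], [1.0, 0.001, -0.0], [-0.0, 0.0, -1.0]]
ft_force: [-1.1, -0.5, 1.1]
grip_width: 0.0245
finger_force: 59.6
```

Emit:
servo_tool(
  moves=[
    [0,0,0.05,0,0,0],
    [0,0,0.05,0,0,0],
  ],
)

```text
clock: 14.25
eef_pos: [0.5219, -0.0555, 0.132]
tcp_rot: [[-0.001, 1.0, 0.001], [1.0, 0.001, -0.0], [-0.0, 0.001, -1.0]]
ft_force: [0.2, -0.3, 1.9]
grip_width: 0.0248
finger_force: 59.8
```

Emit:
servo_tool(
  moves=[
    [0,0,0.05,0,0,0],
    [0,0,0.05,0,0,0],
  ],
)

```text
clock: 14.42
eef_pos: [0.5219, -0.0555, 0.1313]
tcp_rot: [[-0.001, 1.0, 0.0], [1.0, 0.001, -0.0], [-0.0, 0.0, -1.0]]
ft_force: [0.7, -0.1, 0.5]
grip_width: 0.0248
finger_force: 59.7
```

Contact made. I'll continue in small steps.

Emit:
servo_tool(
  moves=[
    [0,0,0.05,0,0,0],
    [0,0,0.1,0,0,0],
  ],
)

```text
clock: 14.58
eef_pos: [0.5219, -0.0555, 0.1304]
tcp_rot: [[-0.001, 1.0, 0.0], [1.0, 0.001, -0.0], [-0.0, 0.0, -1.0]]
ft_force: [0.0, 0.5, 4.6]
grip_width: 0.0251
finger_force: 59.8
```

Emit:
servo_tool(
  moves=[
    [0,0,0.05,0,0,0],
    [0,0,0.1,0,0,0],
  ],
)

```text
clock: 14.75
eef_pos: [0.5217, -0.0555, 0.1291]
tcp_rot: [[-0.001, 1.0, -0.0], [1.0, 0.001, 0.0], [0.0, -0.0, -1.0]]
ft_force: [0.4, 0.2, -0.7]
grip_width: 0.0248
finger_force: 59.7
```

Emit:
servo_tool(
  moves=[
    [0,0,0.05,0,0,0],
    [0,0,0.1,0,0,0],
  ],
)

```text
clock: 14.92
eef_pos: [0.5214, -0.0554, 0.1278]
tcp_rot: [[-0.001, 1.0, -0.001], [1.0, 0.001, 0.0], [0.0, -0.001, -1.0]]
ft_force: [-0.4, -0.4, -3.2]
grip_width: 0.0248
finger_force: 59.6
```

Emit:
servo_tool(
  moves=[
    [0,0,0.05,0,0,0],
    [0,0,0.1,0,0,0],
  ],
)

```text
clock: 15.08
eef_pos: [0.5216, -0.0554, 0.127]
tcp_rot: [[-0.001, 1.0, -0.001], [1.0, 0.001, 0.0], [0.0, -0.001, -1.0]]
ft_force: [1.1, -0.6, -2.8]
grip_width: 0.0246
finger_force: 59.6
```

Emit:
servo_tool(
  moves=[
    [0,0,0.05,0,0,0],
    [0,0,0.1,0,0,0],
  ],
)

```text
clock: 15.25
eef_pos: [0.5217, -0.0554, 0.1261]
tcp_rot: [[-0.001, 1.0, -0.0], [1.0, 0.001, 0.0], [0.0, -0.0, -1.0]]
ft_force: [0.6, 1.6, -3.5]
grip_width: 0.0248
finger_force: 59.6
```

It snapped past the catches. Next is contact with the seated cap, then the force.

Emit:
servo_tool(
  moves=[
    [0,0,0.05,0,0,0],
    [0,0,0.1,0,0,0],
    [0,0,0.1,0,0,0],
  ],
)

```text
clock: 15.5
eef_pos: [0.5218, -0.0555, 0.1253]
tcp_rot: [[-0.001, 1.0, 0.0], [1.0, 0.001, -0.0], [-0.0, 0.0, -1.0]]
ft_force: [0.7, 0.3, -2.6]
grip_width: 0.025
finger_force: 59.7
```

Emit:
servo_tool(
  moves=[
    [0,0,0.05,0,0,0],
    [0,0,0.05,0,0,0],
  ],
)

```text
clock: 15.67
eef_pos: [0.5218, -0.0555, 0.1252]
tcp_rot: [[-0.001, 1.0, 0.0], [1.0, 0.001, -0.0], [-0.0, 0.0, -1.0]]
ft_force: [-1.8, 1.8, 4.6]
grip_width: 0.0248
finger_force: 60.4
```

Emit:
servo_tool(
  moves=[
    [0,0,0.05,0,0,0],
    [0,0,0.05,0,0,0],
  ],
)

```text
clock: 15.83
eef_pos: [0.5219, -0.0555, 0.1251]
tcp_rot: [[-0.001, 1.0, 0.001], [1.0, 0.001, -0.0], [-0.0, 0.001, -1.0]]
ft_force: [-3.3, 0.7, 11.7]
grip_width: 0.0247
finger_force: 61.1
```

Emit:
servo_tool(
  moves=[
    [0,0,0.05,0,0,0],
    [0,0,0.05,0,0,0],
    [0,0,0.05,0,0,0],
  ],
)

```text
clock: 16.08
eef_pos: [0.5219, -0.0555, 0.1251]
tcp_rot: [[-0.001, 1.0, 0.001], [1.0, 0.001, -0.001], [-0.001, 0.001, -1.0]]
ft_force: [-5.2, 1.6, 19.4]
grip_width: 0.0248
finger_force: 61.9
```

Emit:
servo_tool(
  moves=[
    [0,0,0,0,0,0],
    [0,0,0,0,0,0],
    [0,0,0,0,0,0],
  ],
)

```text
clock: 16.33
eef_pos: [0.5219, -0.0555, 0.1251]
tcp_rot: [[-0.001, 1.0, 0.001], [1.0, 0.001, -0.001], [-0.001, 0.001, -1.0]]
ft_force: [-6.3, 0.7, 20.0]
grip_width: 0.0246
finger_force: 61.9
```

Emit:
servo_tool(
  moves=[
    [0,0,0.005,0,0,0],
    [0,0,0.005,0,0,0],
    [0,0,0.005,0,0,0],
    [0,0,0.005,0,0,0],
    [0,0,0.005,0,0,0],
    [0,0,0.005,0,0,0],
    [0,0,0.005,0,0,0],
    [0,0,0.005,0,0,0],
    [0,0,0.005,0,0,0],
  ],
)

```text
clock: 17.08
eef_pos: [0.5219, -0.0555, 0.1251]
tcp_rot: [[-0.001, 1.0, 0.001], [1.0, 0.001, -0.001], [-0.001, 0.001, -1.0]]
ft_force: [-6.3, 2.1, 18.8]
grip_width: 0.0247
finger_force: 61.9
```

Emit:
servo_tool(
  moves=[
    [0,0,0,0,0,0],
    [0,0,0,0,0,0],
    [0,0,0,0,0,0],
    [0,0,0,0,0,0],
    [0,0,0,0,0,0],
    [0,0,0,0,0,0],
    [0,0,0,0,0,0],
    [0,0,0,0,0,0],
    [0,0,0,0,0,0],
  ],
)

```text
clock: 17.83
eef_pos: [0.5219, -0.0555, 0.1251]
tcp_rot: [[-0.001, 1.0, 0.001], [1.0, 0.001, -0.001], [-0.001, 0.001, -1.0]]
ft_force: [-6.3, 0.8, 21.0]
grip_width: 0.0248
finger_force: 61.9
```

```bash
python3 - <<'E'
from h import *
f=[]
for i in range(12): eyes.snapshot("top"); f.append(monitor.state()["ft_force"])
print(np.mean(f,0),np.std(f,0))
E
```

```text
[-6.49892952  1.26107818 19.92187399] [0.58563088 0.56322306 0.49879175]
```

Emit:
servo_tool(
  moves=[
    [0,0,-0.1,0,0,0],
    [0,0,-0.5,0,0,0],
    [0,0,-2,0,0,0],
    [0,0,-4.5,0,0,0],
    [-2,-0.6,-4.5,0,0,0],
    [-4.5,-1.3,-4.5,0,0,0],
    [-7.5,-2.2,-4.5,0,0,0],
    [-10.5,-3,-4.5,0,0,0],
    [-13.5,-3.9,-4.5,0,0,0],
    [-16.5,-4.8,-4.5,0,0,0],
    [-19,-5.5,-4.5,0,0,0],
    [-20.3,-5.9,-4.5,0,0,0],
    [-20.3,-5.9,-4.5,0,0,0],
    [-20.3,-5.9,-4.5,0,0,0],
    [-20.3,-5.9,-4.5,0,0,0],
  ],
)

```text
clock: 19.68
eef_pos: [0.463, -0.2576, 0.1687]
tcp_rot: [[-0.001, 1.0, -0.0], [1.0, 0.001, 0.001], [0.001, -0.0, -1.0]]
ft_force: [-0.1, 0.7, -3.2]
grip_width: 0.0247
finger_force: 59.8
```

```bash
python3 - <<'E'
from h import *
t=eyes.snapshot("top");s=eyes.snapshot("scene")
st=monitor.state(); print(st["eef_pos"],st["ft_force"])
a=cv2.resize(t["color"][190:260,280:360],(456,400),interpolation=cv2.INTER_CUBIC)
b=cv2.resize(s["color"][170:250,300:370],(350,400),interpolation=cv2.INTER_CUBIC)
cv2.imwrite("pics/c7.png",np.hstack([a,b])[:,:,::-1])
go((.4633,-.2583,.0705))
E
```

```text
[ 0.46318761 -0.25740337  0.16875895] [-0.81505225  0.08530143 -2.42526416]
go [-0.09  0.01  9.83] [-0.   -0.02  0.11]
```

View pics/c7.png

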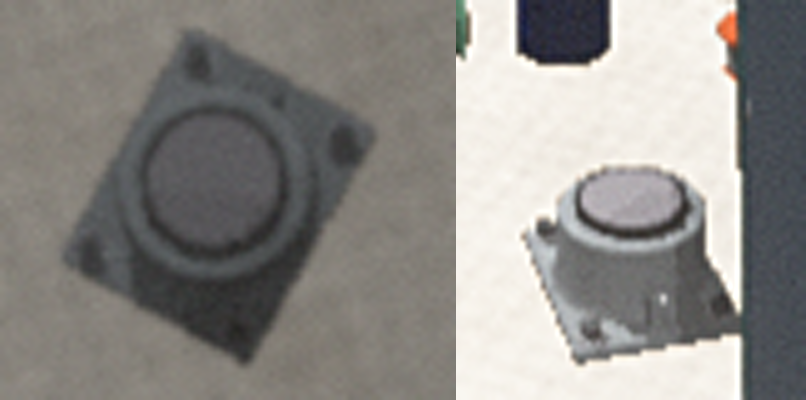

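The cap is home, with its flange on the rim all round: about (213,178) in the top crop and (632,200) in the scene crop. Now I'll stand the pusher down.

Emit:
servo_tool(
  moves=[
    [0,0,3,0,0,0],
    [0,0,5.5,0,0,0],
    [0,0,7.5,0,0,0],
    [0,0,8.8,0,0,0],
    [0,0,9.4,0,0,0],
    [0,0,9.6,0,0,0],
    [0,0,9.7,0,0,0],
    [0,0,9.7,0,0,0],
  ],
)

```text
clock: 20.45
eef_pos: [0.4634, -0.2585, 0.0724]
tcp_rot: [[-0.001, 1.0, 0.001], [1.0, 0.001, -0.001], [-0.001, 0.001, -1.0]]
ft_force: [0.4, -0.3, -2.5]
grip_width: 0.0248
finger_force: 59.7
```

Emit:
servo_tool(
  moves=[
    [0,0,0.05,0,0,0],
    [0,0,0.1,0,0,0],
    [0,0,0.1,0,0,0],
  ],
)

```text
clock: 20.7
eef_pos: [0.4631, -0.2586, 0.0711]
tcp_rot: [[-0.001, 1.0, 0.001], [1.0, 0.001, -0.0], [-0.0, 0.001, -1.0]]
ft_force: [0.2, -0.5, -2.2]
grip_width: 0.0249
finger_force: 59.7
```

Emit:
servo_tool(
  moves=[
    [0,0,0.05,0,0,0],
    [0,0,0.05,0,0,0],
    [0,0,0.05,0,0,0],
  ],
)

```text
clock: 20.95
eef_pos: [0.4629, -0.2585, 0.0703]
tcp_rot: [[-0.0, 1.0, 0.0], [1.0, 0.0, 0.0], [0.0, 0.0, -1.0]]
ft_force: [0.1, 0.0, -2.1]
grip_width: 0.0251
finger_force: 59.7
```

Emit:
servo_tool(
  moves=[
    [0,0,0.05,0,0,0],
    [0,0,0.05,0,0,0],
    [0,0,0.05,0,0,0],
  ],
)

```text
clock: 21.2
eef_pos: [0.4629, -0.2586, 0.0702]
tcp_rot: [[-0.001, 1.0, 0.0], [1.0, 0.001, -0.0], [-0.0, 0.0, -1.0]]
ft_force: [-2.0, 0.8, 4.5]
grip_width: 0.0247
finger_force: 60.8
```

Its foot is on the bench. Releasing, then withdrawing upward.

Emit:
servo_tool(
  moves=[
    [0,0,0,0,0,0],
    [0,0,0,0,0,0],
    [0,0,0,0,0,0],
    [0,0,0,0,0,0],
    [0,0,0,0,0,0],
    [0,0,0,0,0,0],
    [0,0,0,0,0,0],
    [0,0,0,0,0,0],
    [0,0,0,0,0,0],
    [0,0,0,0,0,0],
  ],
  hand=0,
)

```text
clock: 22.03
eef_pos: [0.4629, -0.2585, 0.0697]
tcp_rot: [[-0.001, 1.0, 0.0], [1.0, 0.001, -0.0], [-0.0, 0.0, -1.0]]
ft_force: [0.0, -0.4, 0.3]
grip_width: 0.0854
finger_force: 0.0
```

Emit:
servo_tool(
  moves=[
    [0,0,-1,0,0,0],
    [0,0,-3,0,0,0],
    [0,0,-6,0,0,0],
    [0,0,-9,0,0,0],
    [0,0,-12,0,0,0],
    [0,0,-15,0,0,0],
    [-4,-4,-16,0,0,0],
    [-8,-8,-16,0,0,0],
    [-12,-12,-16,0,0,0],
    [-15,-13,-16,0,0,0],
    [-15,-13,-16,0,0,0],
    [-15,-13,-16,0,0,0],
    [-15,-13,-16,0,0,0],
  ],
)

```text
clock: 23.12
eef_pos: [0.3319, -0.4097, 0.2295]
tcp_rot: [[0.002, 1.0, -0.0], [1.0, -0.002, 0.0], [0.0, -0.0, -1.0]]
ft_force: [0.9, 0.4, -0.5]
grip_width: 0.0854
finger_force: 0.0
```

```bash
python3 - <<'E'
from h import *
t=eyes.snapshot("top"); o=cv2.imread("pics/top0.png")[:,:,::-1]
st=monitor.state(); print(st["eef_pos"],st["ft_force"],st["clock"])
d=cv2.absdiff(t["color"],o).max(2)>45
n,_,S,_=cv2.connectedComponentsWithStats(d.astype(np.uint8)); print([x.tolist() for x in S[1:] if x[4]>15])
h=cv2.cvtColor(t["color"][235:265,400:435],cv2.COLOR_RGB2HSV); h0=cv2.cvtColor(o[235:265,400:435].copy(),cv2.COLOR_RGB2HSV)
for q in(h,h0):
    m=(q[:,:,1]>90); y,x=np.nonzero(m); print(len(x),x.mean()+400,y.mean()+235)
E
```

```text
[ 0.33266247 -0.40865165  0.22955523] [-0.34420923  0.37245834  0.07685636] 23.1667
[[233, 251, 18, 12, 38], [226, 254, 11, 21, 38], [244, 264, 7, 9, 16], [520, 279, 44, 99, 2012], [553, 282, 6, 10, 37], [528, 286, 112, 114, 7871], [282, 337, 31, 9, 152], [249, 339, 13, 3, 23], [206, 363, 9, 15, 85], [150, 364, 54, 36, 812], [361, 368, 64, 32, 953], [206, 378, 10, 10, 29]]
116 418.42241379310343 248.9655172413793
115 418.5043478260869 248.9391304347826
```

The pusher is standing upright where it was. The only other differences are the empty cap spot and the arm itself.

```bash
python3 -c "
from rig import bot; print(bot.hand_in())"
```

```text
the job is handed in; nothing more can be done
None
```

The cap is snapped fully home and was bedded at about 22.5 N for over a second; the pusher stands upright back in its original spot, nothing else in the top view moved, and the job was handed in at about 23 s.

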